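Loading the empty station of a lever creep rig

ROBOT

A 6-joint arm with a two-finger parallel gripper is mounted at the origin on the work surface. World frame = base frame: x ahead of the robot, y to its left, z up, the work surface at z = 0. Lengths are in m, angles in rad, forces in N, time in s.
With the tool pointing down it reaches from about 0.325 to 1 m from the base axis. Payload 5.1 kg.
Tool frame: the origin (TCP) lies on the front face of the gripper's body, between the roots of the fingers; the fingertips stand 73 mm ahead of it and the grasp point (between the pads) lies 54 mm ahead of it (robot.hold_point_z is the distance from the TCP to the grasp point, in m); z points along the fingers, y is the direction in which the jaws open and shut (so a half turn about z gives the same grasp; the last joint's range is limited). The gripper opens to 85 mm and grips with 20 to 120 N. Pads are 22 mm wide; open, the fingers measure 114 mm over their backs; the gripper's body (76 mm by 85 mm) begins 54 mm behind the grasp point. The pads swing forward as they close: fully open they stand 13 mm farther back than shut.
Start: joints at [1.084, 0.124, 1.65, -0, 1.367, -0.083], TCP at [0.255, 0.598, 0.304] pointing down, gripper open.
Joint ranges: [-2.61, 2.61], [-1.02, 2.33], [0.03, 2.71], [-1.35, 4.49], [0.32, 2.68], [-2.91, 2.91]. Speed limits (rad/s): [2.57, 2.57, 3.14, 3.14, 3.14, 3.14].

INTERFACE

Orientations are given as a unit quaternion [x, y, z, w].
In Python, from workcell import readout, optics, robot gives the robot as it stands.
- The arm moves only by the tool step_arm, never from a script. Its argument "series" is a list of rows, each a list of 3 entries, a list of its own where there are three numbers: the finger opening in cm, from 0 to 8.54, then the shift along the tool's x, y, z in cm, then the turn, a rotation vector about the tool's x, y, z in degrees. In form: [[hand, [dx, dy, dz], [rx, ry, rz]], ...]. A call has 1 to 20 rows; each row is the pose to reach, as a shift and turn from the pose measured when the call began, along the tool's axes at that moment; what a row does not reach only later rows make up. A row lasts 1/10 s, in which the tool goes at most 50 mm and 8.59 degrees, less where a joint would pass 70% of its speed; a pose out of reach is approached as far as the arm can. A call with a gripper value outside its range is refused whole. The fingers move at their own pace and stop on an object; the grip force is fixed at half the most. Time passes only in rows, so rows that repeat a pose let the fingers close. It gives the time, the measured TCP pose, the force and the opening at its end, in the units of the state.
- readout.sense(): the state, without advancing time (a new reading comes with each control period).
- optics.snapshot(name): name is "scene" or "side" or "wrist"; returns a dict with "color" (384x512x3 uint8, red, green, blue), "fovy" (degrees; the focal length in pixels is half the picture's height over the tangent of half this angle, whatever the lens; pixels are square), "cx", "cy" (the principal point, pixels), "k1" (the pictures are not rectified: a ray, as slopes to the right and down, at radius r is drawn at 1 + k1 r^2 times it, then the intrinsics apply), "rvec" (rotation vector, rad) and "tvec" (3), from world to camera coordinates, as OpenCV has them. Camera axes: x right, y down, z forward; pixel columns grow to the right and rows downward; lengths in m; the calibration is good to about 2 mm. A picture is of the moment at which its call begins. There is no depth.
- robot.finish_job(): hands the job in, once; it reports no verdict.
The state is a dict: "time": time; "joint_positions": joint angles; "dq": joint speeds; "effort": joint torques, N m; "tool_pos": TCP position; "orientation": TCP orientation; "force": force on the tool from outside, world axes, zero at the start; "moment": the same for the moment, N m; "opening": finger opening in m.
Only numpy, scipy, OpenCV 4.12 (cv2) and the standard library are available. Lean on these libraries where they do the work, as an engineer would, in place of code of your own. Each camera call takes 0.05 s, during which the arm holds its last target.

TASK

Take the hooked load canister with the red knob from the tray, lower it between the canisters already hanging on the creep rig, behind the front wall of the catch trough, and hang it by its hook on the pin of the one empty lever. Let the lever take the weight gradually, so that the test bar gets no jerk and no extra push, then let go; the neighbouring loads must stay hanging undisturbed and the spares on the tray must be left standing.

Things in the scene. Friction and masses are not known exactly. Their poses are not given: they have to be found in the camera images.
- load_knob (a point): Centre of the red plastic grip knob (24 x 14 x 34 mm, the 24 along its x) on top of the load to be hung: a steel canister, 44 mm across and 68 high, red band, with a plate hook above; 182 mm tall in all, knob centre 165 above its flat underside. Stands in the tray (rim 16 mm high), 140 to 720 g. On the rig, neighbours' knobs stand 52 mm to each side: grip it across the 24 mm, along x.
- load_hook (a point): Seat of the same load's hook: where the pin's centre lies once hung; 45 mm straight below the knob centre, 120 above the underside. Hook: 10 mm plate in the load's x-z plane, open downward, throat 18 mm wide with a V roof that centres the pin; shank on its -x side (outer face 17 mm out), tip on its +x side (outer face 15 mm out, lower end 12 mm below this point). Balanced: hangs upright.
- stationE_pin (a point): Centre of the load pin of the empty lever (moves with it). Steel pin 8 mm thick, along y, 20 mm clear between two fork cheeks that reach 10 mm ahead (-x) of it and 8 mm above and below it; the lever runs from it to +x, its solid part 24 mm behind the pin. Axes as the rig: x from pin to pivot, 200 mm off; turn of the rig = turn of this frame about z. Hang the load with its x along this x.
- stationE_lever (a joint): Angle of the empty lever, rad; 0 is level, grows as the pin goes down (0.2 m arm, so 0.01 is 2 mm). The test bar acts as a spring, 0.25 N at the pin per mm, little damping. Unloaded it rests near -0.071 (pin 14 mm high); with the load it settles 6 to 28 mm lower, depending on its unknown mass. Let go too early or pressed too deep, it springs: over 50 mm/s at the pin is a jerk.
- loadA_knob (a point): Centre of the black knob of hanging load A, same shape and size as the red one, about 360 g; hangs freely on its own lever and must not be knocked. Canister axis straight below.
- loadA_hook (a point): Seat of the hook of hanging load A: its canister's underside is 120 mm below, its 44 mm wide canister reaches up to 52 mm below this point.
- stationA_pin (a point): Centre of the pin that load A hangs on. The four pins stand in a row 52 mm apart, about 185 mm above the table when loaded.
- loadB_knob (a point): Centre of the black knob of hanging load B, same shape and size as the red one, about 360 g; hangs freely on its own lever and must not be knocked. Canister axis straight below.
- loadB_hook (a point): Seat of the hook of hanging load B: its canister's underside is 120 mm below, its 44 mm wide canister reaches up to 52 mm below this point.
- stationB_pin (a point): Centre of the pin that load B hangs on. The four pins stand in a row 52 mm apart, about 185 mm above the table when loaded.
- loadC_knob (a point): Centre of the black knob of hanging load C, same shape and size as the red one, about 360 g; hangs freely on its own lever and must not be knocked. Canister axis straight below.
- loadC_hook (a point): Seat of the hook of hanging load C: its canister's underside is 120 mm below, its 44 mm wide canister reaches up to 52 mm below this point.
- stationC_pin (a point): Centre of the pin that load C hangs on. The four pins stand in a row 52 mm apart, about 185 mm above the table when loaded.
- rig: The creep rig: aluminium base plate with four levers and a red catch trough under the hanging loads. Origin on the table, under the middle of the pin row; x from the pins towards the pivots, y along the row. The trough's front wall stands across -x: inner face 76 mm ahead of the pins, 6 mm thick, top 114 mm above the table, so the loads hang about 49 mm below its edge; floor 24 mm high.
- spare1_knob (a point): Centre of the blue knob of a spare load, same shape as the red one, standing in the same tray about 60 mm from the next; leave it standing.
- spare2_knob (a point): Centre of the yellow knob of a spare load, same shape as the red one, standing in the same tray about 60 mm from the next; leave it standing.
Things that resemble listed ones, but are neither listed nor needed, are in the scene too. Leave any orange look-alike of the part that bears load_knob alone.

How it is judged:
On the way, in this order (a step that is already met when the one before it is completed fails the run):
1. the red-knobbed load is lifted clear of the tray (distance of load_knob from where it was at the start of the episode above 0.05 m), for 0.1 s.
2. its hook is on the pin and the lever bears on it (distance between load_hook and stationE_pin below 0.006 m and contact force between load and stationE above 0.5 N), for 0.2 s.
At the end, for the whole second after the job is handed in: The red-knobbed load hangs on the pin of the lever that was empty (hook seat within 6 mm of the pin), upright within 0.12 rad, at rest (under 20 mm/s, lever under 0.03 rad/s) and let go; the three other loads still hang on their pins (within 6 mm) (distance between load_hook and stationE_pin below 0.006 m and angle between load_knob's own z axis and vertical below 0.12 rad and linear speed of load below 0.02 m/s and velocity of joint stationE_lever between -0.03 and 0.03 rad/s and distance between loadA_hook and stationA_pin below 0.006 m and distance between loadB_hook and stationB_pin below 0.006 m and distance between loadC_hook and stationC_pin below 0.006 m and contact force between the fingers and load below 0.05 N); the robot touches nothing.
It fails at once if the lever of the empty station is jerked or springs (faster than 0.25 rad/s, 50 mm/s at its pin), as when the load is let go before the lever carries it or while it is pressed down (velocity of joint stationE_lever above 0.25 rad/s or velocity of joint stationE_lever below -0.25 rad/s).
It fails at once if the load is pressed on the lever with more than 15 N (contact forces on the flanks of the hook's roof added up) (contact force between load and stationE above 15 N).
It fails at once if a load already hanging on the rig is knocked or set swinging (its knob moves more than 15 mm) (distance of any of loadA_knob, loadB_knob, loadC_knob from where it was at the start of the episode above 0.015 m).
It fails at once if a spare load on the tray is knocked over or shifted by more than 30 mm (distance of any of spare1_knob, spare2_knob from where it was at the start of the episode above 0.03 m).
It also fails if it takes over 58 s, if anything falls off the work surface, if the arm or the gripper's body presses on something with over 40 N, if the wrist force passes 120 N, or if a joint passes its speed limit or range.

## Working session

There is one attempt and no reset: what is moved stays moved. The work goes in short steps, Python scripts to look and compute and a tool call to move; the robot and the scene stay as the last step left them, time stands still between calls to the robot, and variables do not carry over. Pictures are saved under pics/ and viewed, and the job is handed in when it is done.

Besides the shell and the picture viewer there is one more tool, called after "Request:" as a command line: name --argument value ..., lists and objects as JSON in quotes. step_arm: Moves the arm, as the interface text tells. Its arguments: {"type":"object","properties":{"series":{"type":"array"}},"required":["series"]}

```bash
ls; mkdir -p pics; cat > h.py <<'E'
import numpy as np, cv2
from workcell import readout, optics, robot
def cam(s):
    f=192/np.tan(np.radians(s['fovy'])/2)
    R=cv2.Rodrigues(np.array(s['rvec'],float))[0]; t=np.array(s['tvec'],float)
    return f,R,t
def ray(s,u,v):
    f,R,t=cam(s); x=(u-s['cx'])/f; y=(v-s['cy'])/f
    rd=np.hypot(x,y); r=rd
    for _ in range(50): r=rd/(1+s['k1']*r*r)
    k=r/rd if rd>0 else 1
    d=R.T@np.array([x*k,y*k,1]); return -R.T@t, d/np.linalg.norm(d)
def onz(s,u,v,z):
    o,d=ray(s,u,v); return o+d*(z-o[2])/d[2]
def proj(s,p):
    f,R,t=cam(s); c=R@np.array(p)+t; x,y=c[:2]/c[2]; k=1+s['k1']*(x*x+y*y)
    return np.array([s['cx']+f*x*k,s['cy']+f*y*k])
def tri(obs):
    A=np.zeros((3,3));b=np.zeros(3)
    for s,u,v in obs:
        o,d=ray(s,u,v);M=np.eye(3)-np.outer(d,d);A+=M;b+=M@o
    p=np.linalg.solve(A,b)
    res=[np.linalg.norm((np.eye(3)-np.outer(d,d))@(p-o)) for o,d in [ray(*x) for x in obs]]
    return p,res
def save(n,im,sc=1):
    if sc!=1: im=cv2.resize(im,None,fx=sc,fy=sc,interpolation=cv2.INTER_CUBIC)
    cv2.imwrite('pics/'+n+'.png',im[:,:,::-1])
E
python3 - <<'E'
from h import *
import pickle
S={}
for n in ['scene','side','wrist']:
    s=optics.snapshot(n); S[n]=s; save(n+'0',s['color'],1.5); print(n,s['fovy'],s['cx'],s['cy'],s['k1'],-cam(s)[1].T@cam(s)[2])
pickle.dump(S,open('s0.pkl','wb'))
print(readout.sense()); print(robot.hold_point_z)
E
```

```text
pics
scene 45.3316573517098 255.86808120795268 183.72908225462115 0.030421248769872705 [1.08409004 0.47959688 1.17785402]
side 47.58845332471846 253.98062759804364 197.40226342239026 -0.01683294872922671 [ 0.18587803 -0.53571263  0.79466271]
wrist 65.52711801898549 256.7751254061081 193.5476519798152 -0.04152179588401114 [0.17881863 0.62984931 0.37280744]
{'time': 0.15, 'joint_positions': array([ 1.08440121e+00,  1.24338191e-01,  1.65135806e+00,  2.36913697e-05,
        1.36754109e+00, -8.26002543e-02]), 'dq': array([ 2.19426961e-03, -3.26958159e-03, -5.45289277e-03, -8.56029450e-05,
        2.94857890e-04,  1.08028956e-03]), 'effort': array([ 4.51730120e-04, -4.24220502e+01, -3.66017997e+01, -1.49293455e-04,
        4.62015611e-03,  1.74217718e-05]), 'tool_pos': array([0.25524344, 0.59739148, 0.30294773]), 'orientation': array([ 2.00530867e-01,  9.79687039e-01, -7.86032215e-04, -2.41945279e-04]), 'force': array([-0.95816989,  0.26595953,  0.53271062]), 'moment': array([ 0.00751643, -0.01407473,  0.06123345]), 'opening': 0.08505275906234473}
0.0539
```

View pics/scene0.png

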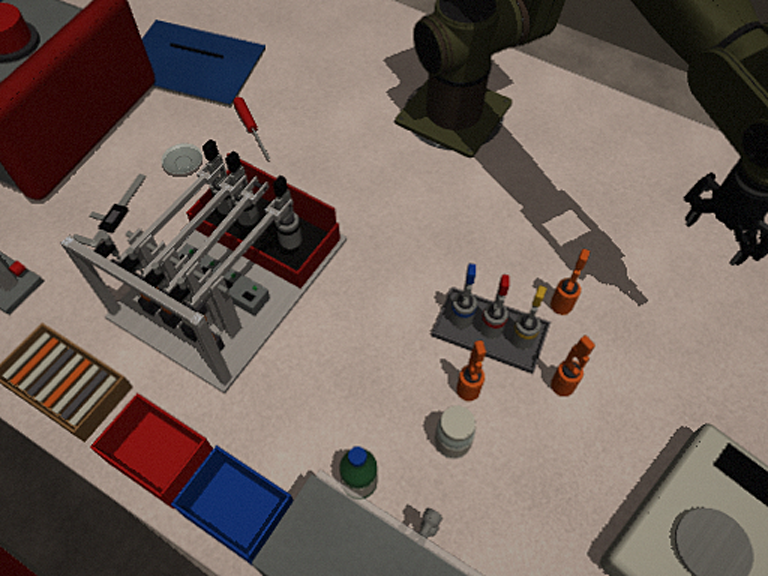

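View pics/side0.png

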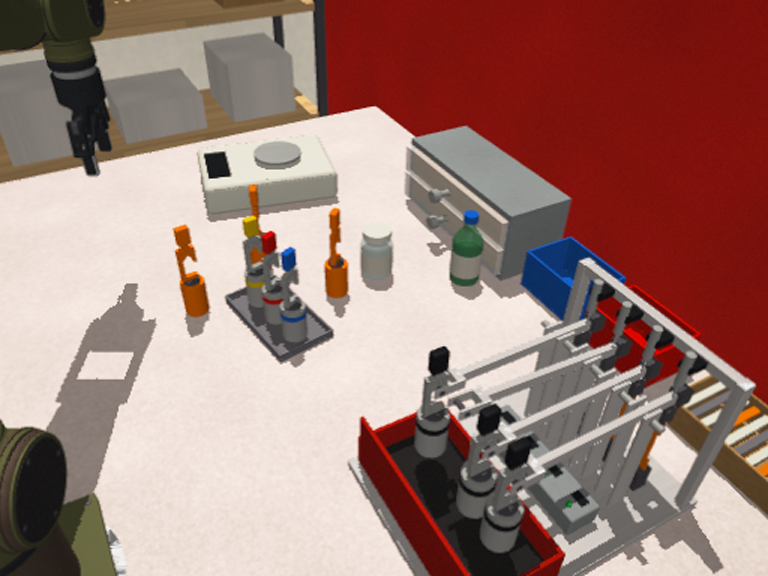

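View pics/wrist0.png

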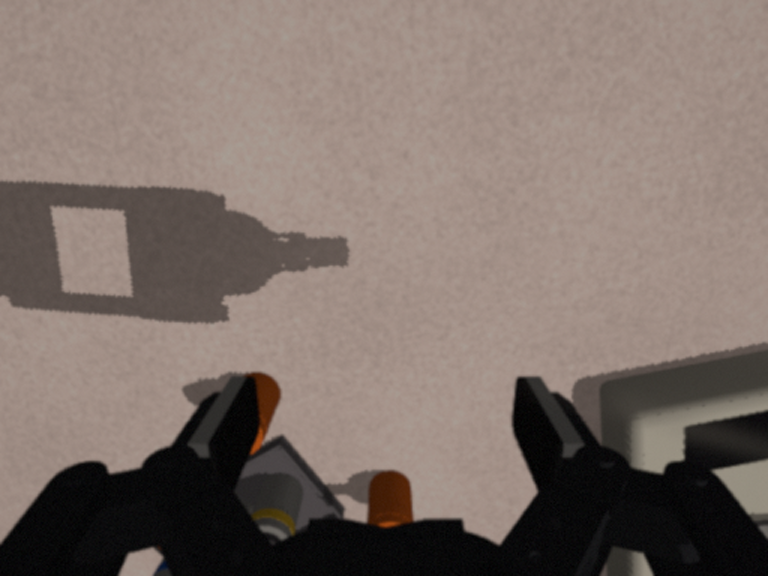

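The scene view shows the tray with blue, red and yellow knobs at (472,271), (503,283) and (540,293) in the 1.5x picture, with three orange look-alikes around it. The rig has three black knobs at (210,149), (232,160) and (281,186). The empty lever lies between the second and third. Next are enlarged crops.

```bash
python3 - <<'E'
from h import *
import pickle
S=pickle.load(open('s0.pkl','rb'))
save('c1',S['scene']['color'][80:220,110:240],5)
save('c2',S['side']['color'][215:384,235:410],4)
a=cv2.resize(S['scene']['color'][165:270,280:400],None,fx=3.3,fy=3.3,interpolation=cv2.INTER_CUBIC)
b=cv2.resize(S['side']['color'][115:240,110:240],None,fx=2.772,fy=2.772,interpolation=cv2.INTER_CUBIC)
save('c3',np.hstack([a[:346],b[:346]]))
E
```

```text
(no output)
```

View pics/c1.png

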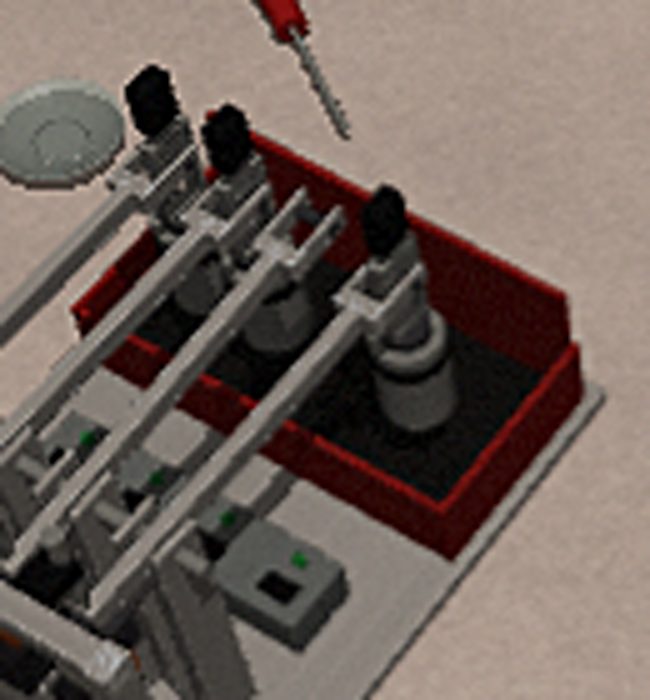

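View pics/c2.png

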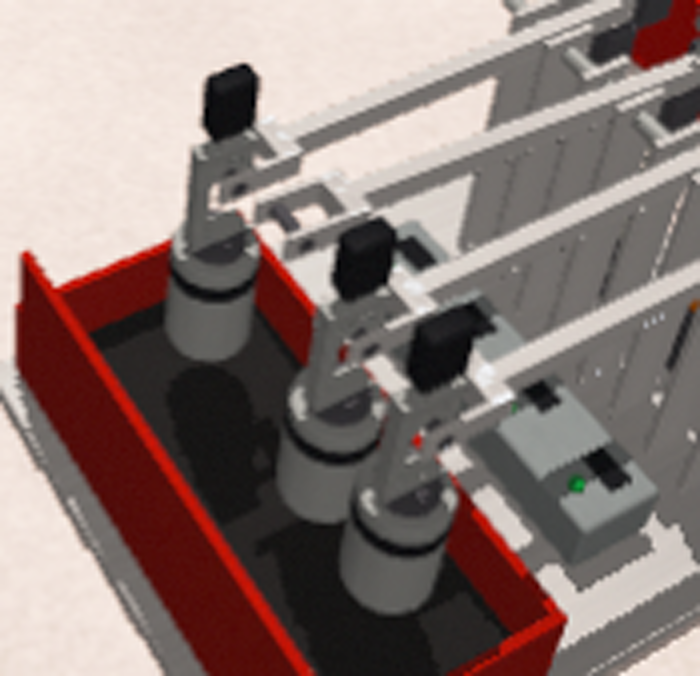

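View pics/c3.png

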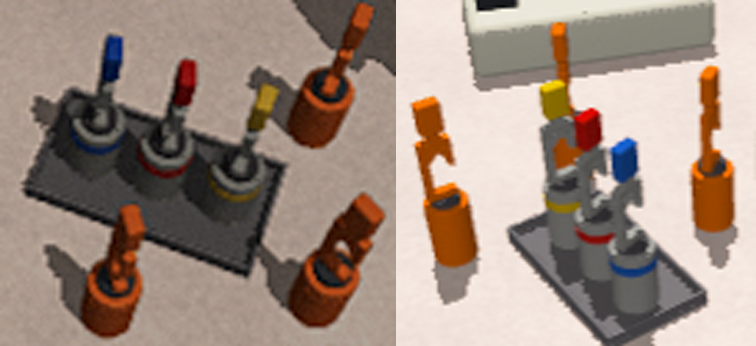

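The crops confirm the target. The red knob sits on the red-banded canister, the middle one in the tray, at about (336,189) in scene and (179,162) in side. The empty fork, with its pin visible, lies between the knobs. Next I measure.

```bash
cat >> h.py <<'E'
def blobs(im,box,kind,amin=15):
    x0,x1,y0,y1=box
    c=im[y0:y1,x0:x1]; hsv=cv2.cvtColor(c,cv2.COLOR_RGB2HSV); h,s,v=[hsv[...,i].astype(int) for i in range(3)]
    if kind=='red': m=((h<6)|(h>172))&(s>150)&(v>70)
    if kind=='blue': m=(abs(h-113)<12)&(s>130)&(v>60)
    if kind=='yellow': m=(abs(h-25)<6)&(s>130)&(v>90)
    if kind=='black': m=(v<38)
    n,l,st,ce=cv2.connectedComponentsWithStats(m.astype(np.uint8))
    return [(st[i,4],*(ce[i]+[x0,y0]).round(2),st[i,2],st[i,3]) for i in range(1,n) if st[i,4]>=amin]
E
python3 - <<'E'
from h import *
import pickle
S=pickle.load(open('s0.pkl','rb'));a=S['scene'];b=S['side']
for k in ['red','blue','yellow']:
    print(k,blobs(a['color'],(290,380,170,225),k),blobs(b['color'],(150,215,140,190),k))
print('black',blobs(a['color'],(130,200,90,135),'black'),blobs(b['color'],(270,365,220,325),'black'))
E
```

```text
red [(np.int32(43), np.float64(336.28), np.float64(187.53), np.int32(5), np.int32(11))] [(np.int32(118), np.float64(178.74), np.float64(161.2), np.int32(10), np.int32(16))]
blue [(np.int32(37), np.float64(314.16), np.float64(179.57), np.int32(5), np.int32(8))] [(np.int32(113), np.float64(191.98), np.float64(172.46), np.int32(9), np.int32(16))]
yellow [(np.int32(48), np.float64(360.42), np.float64(194.52), np.int32(8), np.int32(10))] [(np.int32(118), np.float64(166.81), np.float64(150.45), np.int32(11), np.int32(14)), (np.int32(20), np.float64(169.1), np.float64(188.55), np.int32(12), np.int32(3))]
black [(np.int32(112), np.float64(140.01), np.float64(100.37), np.int32(11), np.int32(16)), (np.int32(101), np.float64(155.22), np.float64(107.91), np.int32(11), np.int32(15)), (np.int32(107), np.float64(186.04), np.float64(124.14), np.int32(11), np.int32(15)), (np.int32(16), np.float64(143.44), np.float64(123.69), np.int32(5), np.int32(8)), (np.int32(16), np.float64(171.88), np.float64(123.31), np.int32(7), np.int32(7)), (np.int32(39), np.float64(138.36), np.float64(131.0), np.int32(10), np.int32(8)), (np.int32(21), np.float64(175.19), np.float64(133.24), np.int32(11), np.int32(4))] [(np.int32(188), np.float64(292.17), np.float64(240.14), np.int32(13), np.int32(19)), (np.int32(242), np.float64(327.16), np.float64(279.18), np.int32(24), np.int32(20)), (np.int32(53), np.float64(287.32), np.float64(286.81), np.int32(21), np.int32(8)), (np.int32(35), np.float64(272.54), np.float64(294.4), np.int32(6), np.int32(8)), (np.int32(268), np.float64(345.65), np.float64(301.19), np.int32(21), np.int32(22)), (np.int32(35), np.float64(304.23), np.float64(300.6), np.int32(11), np.int32(15)), (np.int32(401), np.float64(288.23), np.float64(316.31), np.int32(29), np.int32(19))]
```

```bash
sed -i "s/(s>150)&(v>70)/(s>110)\&(v>40)/; s/(s>130)&(v>60)/(s>90)\&(v>35)/; s/(s>130)&(v>90)/(s>100)\&(v>60)/" h.py
python3 - <<'E'
from h import *
import pickle
S=pickle.load(open('s0.pkl','rb'));a=S['scene'];b=S['side']
for k in ['red','blue','yellow']:
    A=blobs(a['color'],(290,380,170,200),k);B=blobs(b['color'],(150,215,140,185),k)
    print(k,A,B)
    A=max(A);B=max(B); print(tri([(a,*A[1:3]),(b,*B[1:3])]))
    print(onz(a,A[1],A[2],.169),onz(b,B[1],B[2],.169))
# black: boxes per knob
Ab=[(133,148,90,111),(150,162,99,117),(180,193,115,133)]
Bb=[(330,358,290,315),(315,336,268,291),(284,302,228,252)]
for x,y in zip(Ab,Bb):
    A=max(blobs(a['color'],x,'black'));B=max(blobs(b['color'],y,'black'))
    print(A,B,tri([(a,*A[1:3]),(b,*B[1:3])]))
E
```

```text
red [(np.int32(73), np.float64(336.07), np.float64(189.45), np.int32(7), np.int32(14))] [(np.int32(124), np.float64(178.77), np.float64(161.11), np.int32(10), np.int32(16))]
(array([0.46056789, 0.33729455, 0.16894949]), [np.float64(0.0010839303973755705), np.float64(0.0010839303973753434)])
[0.45951475 0.33780739 0.169     ] [0.46117695 0.33606216 0.169     ]
blue [(np.int32(67), np.float64(313.69), np.float64(182.37), np.int32(6), np.int32(14))] [(np.int32(120), np.float64(191.95), np.float64(172.39), np.int32(9), np.int32(16))]
(array([0.47187627, 0.27865784, 0.16848345]), [np.float64(0.0010709402992833588), np.float64(0.0010709402992833848)])
[0.47114328 0.27926524 0.169     ] [0.47228143 0.27691255 0.169     ]
yellow [(np.int32(57), np.float64(360.11), np.float64(194.91), np.int32(9), np.int32(10))] [(np.int32(124), np.float64(166.66), np.float64(150.62), np.int32(11), np.int32(15))]
(array([0.44719051, 0.39513227, 0.17164794]), [np.float64(0.0038573674766472048), np.float64(0.0038573674766471987)])
[0.44155796 0.39672222 0.169     ] [0.45048201 0.39463502 0.169     ]
(np.int32(1
[... 156 characters left out ...]
 (array([ 0.52870696, -0.23329514,  0.22952086]), [np.float64(0.0012634521347795258), np.float64(0.0012634521347794807)])
(np.int32(101), np.float64(155.22), np.float64(107.91), np.int32(11), np.int32(15)) (np.int32(216), np.float64(325.79), np.float64(279.38), np.int32(17), np.int32(20)) (array([ 0.52734378, -0.18194638,  0.22912567]), [np.float64(0.0009638682828034574), np.float64(0.0009638682828036662)])
(np.int32(107), np.float64(186.04), np.float64(124.14), np.int32(11), np.int32(15)) (np.int32(188), np.float64(292.17), np.float64(240.14), np.int32(13), np.int32(19)) (array([ 0.52751826, -0.07844138,  0.22919383]), [np.float64(0.0001779502315189792), np.float64(0.00017795023151911355)])
```

Heights fit: red knob z=0.169, which is 165 mm plus the tray floor. The black knobs are at 0.229, so their seats are at 0.184, and their spacing is 51–52 mm. Next I move above the tray for a closer yaw check.

```bash
cat >> h.py <<'E'
from scipy.spatial.transform import Rotation as Ro
def tool(): 
    q=readout.sense(); return np.array(q['tool_pos']),Ro.from_quat(q['orientation'])
def plan(p,yaw):
    """tool y along world angle yaw (mod 180), pointing down"""
    P,R=tool(); best=None
    for y in (yaw,yaw+np.pi):
        ty=np.array([np.cos(y),np.sin(y),0]);tz=np.array([0,0,-1.]);tx=np.cross(ty,tz)
        D=R.inv()*Ro.from_matrix(np.c_[tx,ty,tz]); rv=np.degrees(D.as_rotvec())
        if best is None or np.linalg.norm(rv)<np.linalg.norm(best): best=rv; 
    print('shift cm',(R.inv().apply(np.array(p)-P)*100).round(3),'rot deg',best.round(3),'yaw now',np.degrees(np.arctan2(*R.as_matrix()[[1,0],1])).round(2))
E
python3 - <<'E'
from h import *
print(tool()[1].as_matrix().round(3)); 
plan([.4606,.337,.169+.0539+.12],0.19)
E
```

```text
[[-0.92   0.393 -0.001]
 [ 0.393  0.92  -0.001]
 [ 0.    -0.002 -1.   ]]
shift cm [-29.115 -15.883  -3.974] rot deg [-9.1000e-02  3.7000e-02  5.5978e+01] yaw now 66.86
```

Request:
step_arm --series '[[5,[0,0,-4],[0,0,0]],[5,[-7,-4,-4],[0,0,14]],[5,[-14,-8,-4],[0,0,28]],[5,[-22,-12,-4],[0,0,42]],[5,[-29.1,-15.9,-4],[0,0,56]],[5,[-29.1,-15.9,-4],[0,0,56]],[5,[-29.1,-15.9,-4],[0,0,56]],[5,[-29.1,-15.9,-4],[0,0,56]],[5,[-29.1,-15.9,-4],[0,0,56]],[5,[-29.1,-15.9,-4],[0,0,56]]]'

```text
time: 1.15
tool_pos: [0.4606, 0.3365, 0.3428]
orientation: [0.637, 0.771, -0.001, -0.0]
force: [-0.7, 0.8, -0.7]
opening: 0.0502
```

```bash
python3 - <<'E'
from h import *
import pickle
w=optics.snapshot('wrist'); save('w1',w['color'],1.5); pickle.dump(w,open('w1.pkl','wb'))
print(blobs(w['color'],(0,512,0,384),'red'))
print(tool()[0]); print('exp',proj(w,[.4606,.337,.169])); print(proj(w,[.528,-.13,.198]))
plan([.4606,.337,.343],.19); print(readout.sense()['force'])
E
```

```text
[(np.int32(48), np.float64(260.27), np.float64(147.48), np.int32(26), np.int32(9)), (np.int32(695), np.float64(258.65), np.float64(194.32), np.int32(31), np.int32(30)), (np.int32(146), np.float64(491.63), np.float64(366.99), np.int32(32), np.int32(28))]
[0.46010548 0.33711792 0.34287185]
exp [258.50652685 193.31491993]
[242.18362902 529.83120721]
shift cm [-0.021  0.046 -0.013] rot deg [-0.098  0.057  0.011] yaw now 10.9
[-0.44327493 -0.15217586  0.12953084]
```

View pics/w1.png

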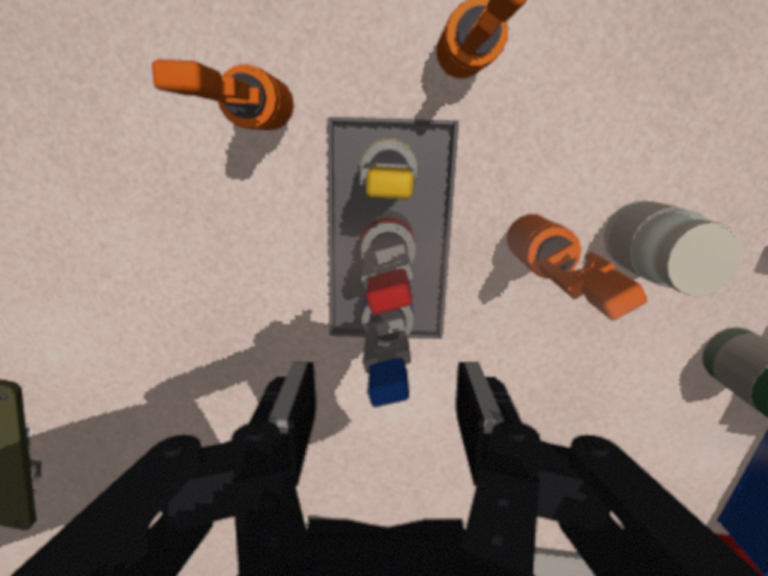

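The red knob shows at (388,291) in the 1.5x picture, within 1 px of the prediction. The tray is square to the tool, and the red knob is turned slightly, so I measure its yaw.

```bash
python3 - <<'E'
from h import *
import pickle
w=pickle.load(open('w1.pkl','rb')); c=w['color'][160:240,225:300]
save('w1c',c,8)
hsv=cv2.cvtColor(c,cv2.COLOR_RGB2HSV); m=((hsv[...,0]<8)|(hsv[...,0]>170))&(hsv[...,1]>110)&(hsv[...,2]>40)
v=hsv[...,2][m]; print(np.percentile(v,[5,25,50,75,95]))
for th in (130,150,170):
    t=(m&(hsv[...,2]>th)).astype(np.uint8)
    cs,_=cv2.findContours(t,0,1); cc=max(cs,key=cv2.contourArea); r=cv2.minAreaRect(cc); bp=cv2.boxPoints(r)+[225,160]; print(th,r)
    P=[onz(w,*q,.186) for q in bp]
    for i in range(4):
        d=P[(i+1)%4]-P[i]; print(np.linalg.norm(d).round(4),np.degrees(np.arctan2(d[1],d[0])).round(1))
E
```

```text
[ 90.   94.  139.  161.  167.3]
130 ((34.411766052246094, 38.64706039428711), (14.55213737487793, 26.678918838500977), 75.96376037597656)
0.0214 25.6
0.0124 -65.0
0.0218 -154.2
0.0125 113.4
150 ((34.35293960571289, 38.411766052246094), (12.126781463623047, 24.73863410949707), 75.96376037597656)
0.0199 25.6
0.0103 -65.1
0.0201 -154.2
0.0104 113.5
170 ((41.04999923706055, 33.650001525878906), (0.6324554085731506, 4.110960960388184), 71.56504821777344)
0.0033 30.3
0.0005 -61.0
0.0033 -149.7
0.0005 118.7
```

View pics/w1c.png

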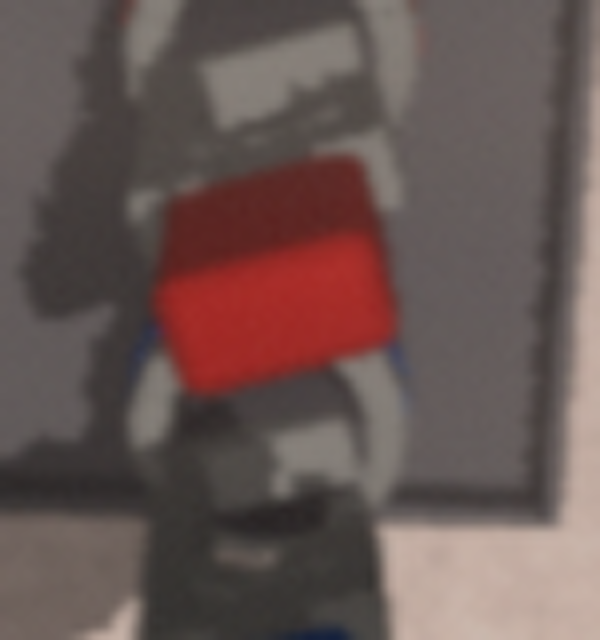

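```bash
python3 - <<'E'
from h import *
import pickle
S=pickle.load(open('s0.pkl','rb'));w=pickle.load(open('w1.pkl','rb'))
print(tri([(S['scene'],336.07,189.45),(S['side'],178.77,161.11),(w,258.65,194.32)]))
print(tri([(S['side'],178.77,161.11),(w,258.65,194.32)]))
plan([.4603,.3367,.225],np.radians(25.3)); print(readout.sense()['joint_positions'])
E
```

```text
(array([0.46067628, 0.33682957, 0.16934282]), [np.float64(0.0013467131627476433), np.float64(0.0009356259582735359), np.float64(0.0005892723639844004)])
(array([0.4610356 , 0.33608399, 0.16898633]), [np.float64(0.00014331558117597392), np.float64(0.00014331558117591678)])
shift cm [-0.033  0.031 11.787] rot deg [ -0.104   0.044 -14.403] yaw now 10.9
[ 5.38349135e-01 -7.23029756e-02  1.78494186e+00 -3.49720379e-04
  1.43089605e+00  3.48204325e-01]
```

Request:
step_arm --series '[[5,[0,0.08,3],[0,0,-7]],[5,[0,0.08,5],[0,0,-14.4]],[5,[0,0.08,7],[0,0,-14.4]],[5,[0,0.08,9],[0,0,-14.4]],[5,[0,0.08,10.5],[0,0,-14.4]],[5,[0,0.08,11.8],[0,0,-14.4]],[5,[0,0.08,11.8],[0,0,-14.4]],[5,[0,0.08,11.8],[0,0,-14.4]]]'

```text
time: 2.0
tool_pos: [0.4607, 0.3375, 0.2252]
orientation: [0.535, 0.845, -0.001, -0.0]
force: [-0.4, 0.7, 0.1]
opening: 0.05
```

```bash
python3 - <<'E'
from h import *
w=optics.snapshot('wrist'); s=optics.snapshot('side')
a=cv2.resize(w['color'],None,fx=.9,fy=.9); b=cv2.resize(s['color'][110:240,110:240],(346,346),interpolation=cv2.INTER_CUBIC)
save('w2',np.hstack([a[-346:,60:],b])); q=readout.sense(); print(q['tool_pos'],q['force'],q['opening'])
F=[]
E
```

```text
[0.46123005 0.33755894 0.22616054] [-0.03670254 -0.04448419  0.30297868] 0.05013272179433996
```

View pics/w2.png

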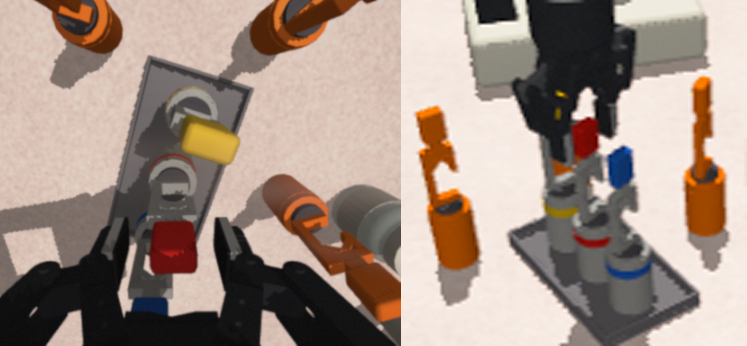

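The knob sits between the pads and square to them. I take a force tare, then close.

```bash
cat >> h.py <<'E'
def avg(n=20):
    F=[];P=[]
    for _ in range(n):
        optics.snapshot('wrist'); q=readout.sense(); F.append(q['force']);P.append(q['tool_pos'])
    F=np.array(F);P=np.array(P)
    print('t',q['time'],'F',F.mean(0).round(3),'sd',F.std(0).round(2),'P',P.mean(0).round(5),'sdP',P.std(0).round(5),'op',q['opening'])
    return F,P
E
python3 - <<'E'
from h import *
avg(20)
E
```

```text
t 3.1 F [ 0.132 -0.154  0.055] sd [0.55 0.37 0.49] P [0.46084 0.33717 0.22517] sdP [0.0002  0.00012 0.00048] op 0.049796968514473385
```

Request:
step_arm --series '[[2,[0,0,0],[0,0,0]],[2,[0,0,0],[0,0,0]],[2,[0,0,0],[0,0,0]],[2,[0,0,0],[0,0,0]],[2,[0,0,0],[0,0,0]],[2,[0,0,0],[0,0,0]],[2,[0,0,0],[0,0,0]]]'

```text
time: 3.8
tool_pos: [0.4609, 0.3372, 0.225]
orientation: [0.535, 0.845, -0.001, -0.0]
force: [1.7, 0.9, -0.6]
opening: 0.0232
```

```bash
python3 - <<'E'
from h import *
avg(10)
plan([.4607,.337,.40],np.radians(25.3))
E
```

```text
t 4.3 F [ 1.546  0.994 -0.016] sd [0.32 0.36 0.43] P [0.46087 0.3372  0.22501] sdP [2.e-05 1.e-05 1.e-05] op 0.02363915268635408
shift cm [ -0.022  -0.045 -17.5  ] rot deg [-0.08   0.03  -0.001] yaw now 25.3
```

Request:
step_arm --series '[[2,[0,0,-0.5],[0,0,0]],[2,[0,0,-1.5],[0,0,0]],[2,[0,0,-3],[0,0,0]],[2,[0,0,-5],[0,0,0]],[2,[0,0,-8],[0,0,0]],[2,[0,0,-11],[0,0,0]],[2,[0,0,-14],[0,0,0]],[2,[0,0,-17],[0,0,0]],[2,[0,0,-20],[0,0,0]],[2,[0,0,-20],[0,0,0]],[2,[0,0,-20],[0,0,0]],[2,[0,0,-20],[0,0,0]]]'

```text
time: 5.5
tool_pos: [0.4605, 0.337, 0.4223]
orientation: [0.535, 0.845, -0.003, -0.001]
force: [0.7, -0.3, -6.0]
opening: 0.0226
```

```bash
python3 - <<'E'
from h import *
s=optics.snapshot('side');c=optics.snapshot('scene')
save('l1',np.hstack([s['color'][0:300,60:300],c['color'][0:300,250:490]]),1.5)
avg(20)
plan([.445,-.13,.425],np.radians(0.4))
E
```

```text
t 6.6 F [-0.056  0.061 -5.541] sd [0.37 0.47 0.43] P [0.461   0.33738 0.42458] sdP [1.2e-04 7.0e-05 7.9e-04] op 0.023350262622108656
shift cm [-41.571 -21.425   0.052] rot deg [-0.068  0.045 24.897] yaw now 25.3
```

View pics/l1.png

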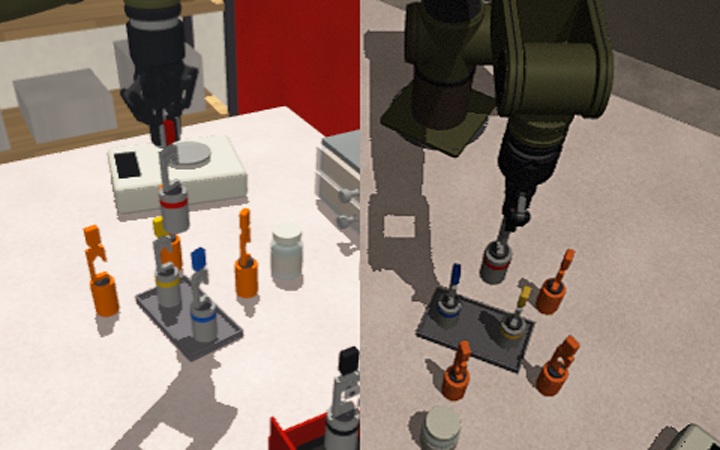

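The load is lifted and weighs about 5.6 N (570 g), so I expect about 22 mm of lever travel. The spares are still standing. Next I go to a point ahead of the rig.

Request:
step_arm --series '[[2,[-1,-0.5,0],[0,0,1]],[2,[-3,-1.5,0],[0,0,2]],[2,[-6,-3,0],[0,0,4]],[2,[-9,-4.6,0],[0,0,6]],[2,[-12,-6.2,0],[0,0,8]],[2,[-15,-7.7,0],[0,0,10]],[2,[-18,-9.3,0],[0,0,12]],[2,[-21,-10.8,0],[0,0,14]],[2,[-24,-12.4,0],[0,0,16]],[2,[-27,-13.9,0],[0,0,18]],[2,[-30,-15.5,0],[0,0,20]],[2,[-33,-17,0],[0,0,22]],[2,[-36,-18.6,0],[0,0,24]],[2,[-38.5,-19.8,0],[0,0,24.9]],[2,[-40.5,-20.9,0],[0,0,24.9]],[2,[-41.5,-21.4,0],[0,0,24.9]],[2,[-41.6,-21.4,0],[0,0,24.9]],[2,[-41.6,-21.4,0],[0,0,24.9]],[2,[-41.6,-21.4,0],[0,0,24.9]]]'

```text
time: 8.5
tool_pos: [0.4454, -0.1293, 0.4256]
orientation: [0.704, 0.71, -0.001, -0.0]
force: [-0.3, -0.1, -5.3]
opening: 0.023
```

```bash
python3 - <<'E'
from h import *
import pickle
S={n:optics.snapshot(n) for n in ['scene','side','wrist']}; pickle.dump(S,open('s2.pkl','wb'))
save('r1',S['side']['color'],1.5);save('r2',S['scene']['color'][40:220,60:280],3.5);save('r3',S['wrist']['color'],1.5)
print(readout.sense()['tool_pos'])
for n,b in [('scene',(100,300,40,200)),('side',(180,400,50,300))]: print(n,proj(S[n],[.445,-.13,.369]))
E
```

```text
[ 0.44542826 -0.12933203  0.42560491]
scene [181.94794847  57.40062949]
side [270.78810675 213.32808343]
```

View pics/r1.png

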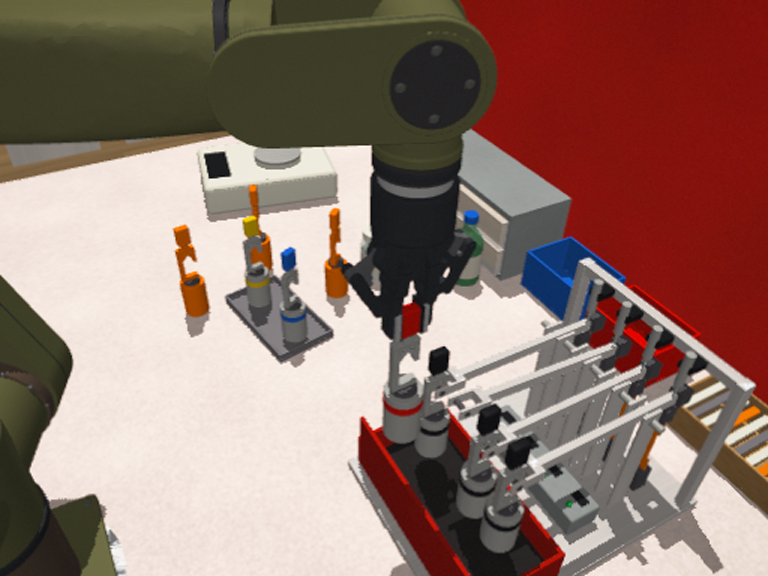

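View pics/r2.png

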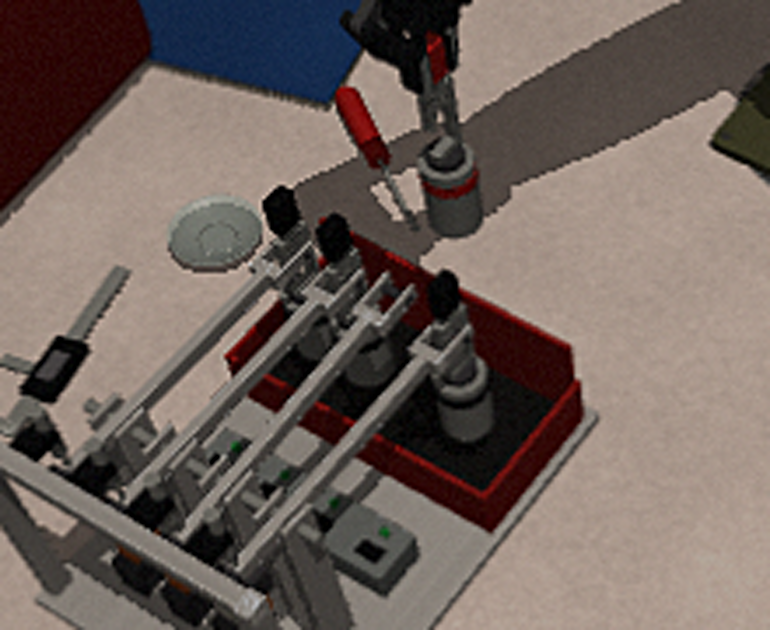

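View pics/r3.png

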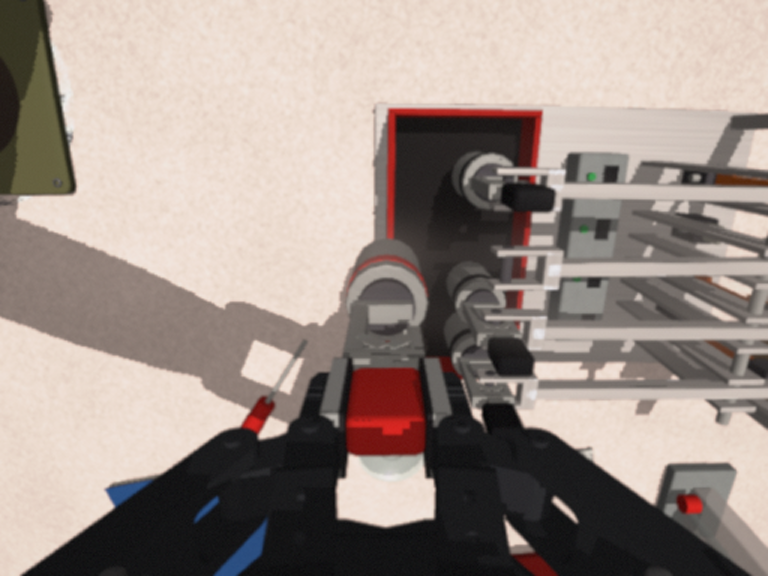

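```bash
python3 - <<'E'
from h import *
import pickle
S=pickle.load(open('s2.pkl','rb'))
a=cv2.resize(S['side']['color'][250:285,285:330],(400,311),interpolation=cv2.INTER_CUBIC)
b=cv2.resize(S['wrist']['color'][150:205,320:391],(400,311),interpolation=cv2.INTER_CUBIC)
save('p1',np.hstack([a,b]))
b=S['scene']['color'][110:150,150:190]; save('p2',b,12)
for n in S: print(n,proj(S[n],[.5277,-.13,.198]), proj(S[n],[.5277,-.13,.184]))
E
```

```text
scene [172.01723079 123.54404258] [172.78867214 126.79560848]
side [306.23511451 270.5089112 ] [305.48704697 275.62407371]
wrist [337.30324676 178.45865216] [334.0088129  174.95026498]
```

View pics/p1.png

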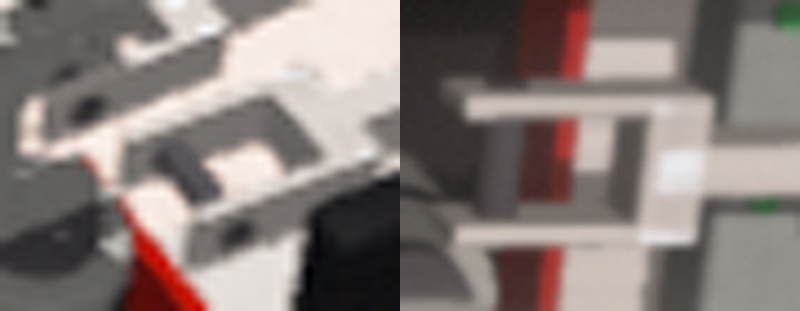

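View pics/p2.png

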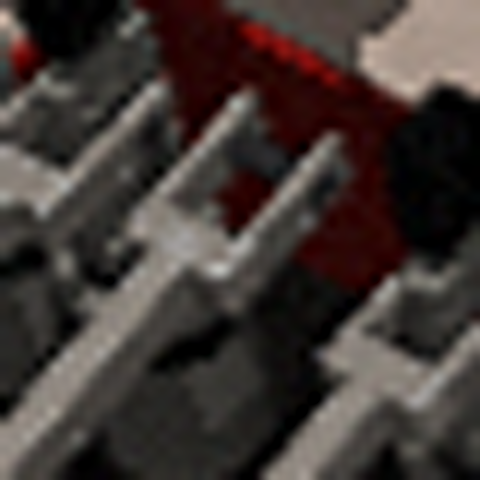

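```bash
python3 - <<'E'
from h import *
import pickle
S=pickle.load(open('s2.pkl','rb'))
x,y,Z=.4454,-.1295,.4254
ims=[]
for n,bx in [('side',(235,305,185,305)),('scene',(160,210,40,115)),('wrist',(200,310,150,300))]:
    im=S[n]['color'].copy(); sc=4
    x0,x1,y0,y1=bx; c=cv2.resize(im[y0:y1,x0:x1],None,fx=sc,fy=sc,interpolation=cv2.INTER_CUBIC)
    def px(p): 
        q=proj(S[n],p); return int((q[0]-x0+.5)*sc),int((q[1]-y0+.5)*sc)
    for h in (0,68):
        pts=np.array([px([x+.022*np.cos(t),y+.022*np.sin(t),Z-.221+h/1000]) for t in np.linspace(0,6.28,40)]); cv2.polylines(c,[pts],True,(0,255,0),1)
    for d in (.165,.120): cv2.circle(c,px([x,y,Z-.221+d]),3,(0,255,255),-1)
    k=[px([x+a*.012,y+b*.007,Z-.221+.182]) for a,b in [(1,1),(1,-1),(-1,-1),(-1,1)]]; cv2.polylines(c,[np.array(k)],True,(0,255,0),1)
    ims.append(cv2.copyMakeBorder(c,0,600-c.shape[0],0,0,cv2.BORDER_CONSTANT) if c.shape[0]<600 else c[:600])
o=np.hstack(ims); o=cv2.resize(o,None,fx=.85,fy=.85); print(o.shape); save('ov',o)
E
```

```text
(510, 782, 3)
```

View pics/ov.png

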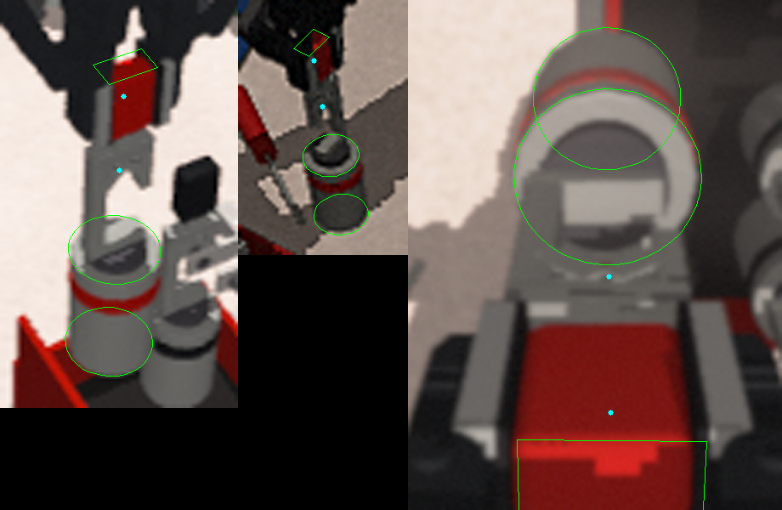

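The overlay agrees to about 1 px: the load hangs upright and is in place relative to the TCP. The pin (0.5277, -0.130, 0.198) agrees in side and wrist views to under 1 px. I go ahead of the pin (-40 mm), then down.

```bash
python3 - <<'E'
from h import *
plan([.4875,-.130,.323],np.radians(0.4))
E
```

```text
shift cm [-0.092  4.215 10.257] rot deg [-0.048  0.054  0.078] yaw now 0.48
```

Request:
step_arm --series '[[2,[-0.07,1,0],[0,0,0]],[2,[-0.07,2.5,0],[0,0,0]],[2,[-0.07,3.7,0],[0,0,0]],[2,[-0.07,4.2,0],[0,0,0]],[2,[-0.07,4.2,0],[0,0,0]],[2,[-0.07,4.2,1],[0,0,0]],[2,[-0.07,4.2,2.5],[0,0,0]],[2,[-0.07,4.2,4],[0,0,0]],[2,[-0.07,4.2,5],[0,0,0]],[2,[-0.07,4.2,5],[0,0,0]],[2,[-0.07,4.2,5],[0,0,0]]]'

```text
time: 9.75
tool_pos: [0.4872, -0.1297, 0.3751]
orientation: [0.704, 0.71, -0.001, -0.0]
force: [0.7, -0.3, -5.7]
opening: 0.023
```

```bash
python3 - <<'E'
from h import *
S={n:optics.snapshot(n) for n in ['scene','side','wrist']}
a=cv2.resize(S['side']['color'][180:384,230:370],None,fx=2.5,fy=2.5,interpolation=cv2.INTER_CUBIC);b=cv2.resize(S['scene']['color'][50:210,110:270],(400,400),interpolation=cv2.INTER_CUBIC)
save('d1',np.hstack([a,cv2.copyMakeBorder(b,0,110,0,0,cv2.BORDER_CONSTANT)])); save('d2',S['wrist']['color'],1.5)
avg(6); plan([.4875,-.130,.323],np.radians(0.4))
E
```

```text
t 10.2 F [ 0.038 -0.087 -5.852] sd [0.33 0.28 0.35] P [ 0.48757 -0.1298   0.37624] sdP [7.0e-05 3.0e-05 2.7e-04] op 0.023046525585585034
shift cm [-1.800e-02  4.000e-03  5.287e+00] rot deg [-0.023  0.067  0.081] yaw now 0.48
```

View pics/d1.png

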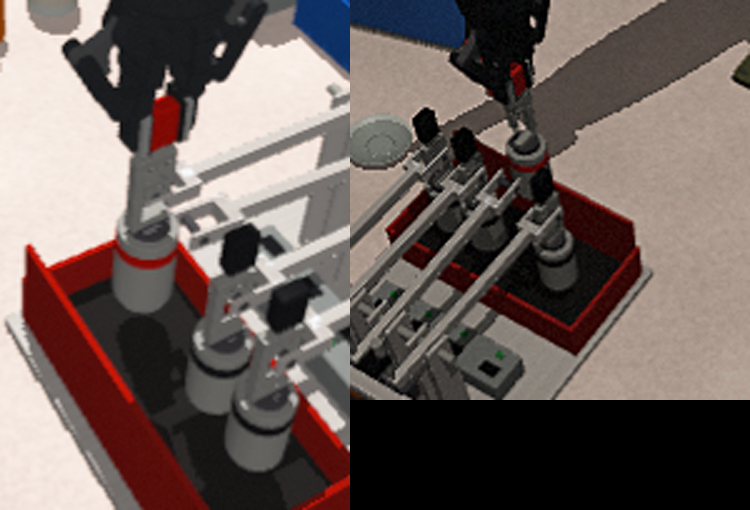

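View pics/d2.png

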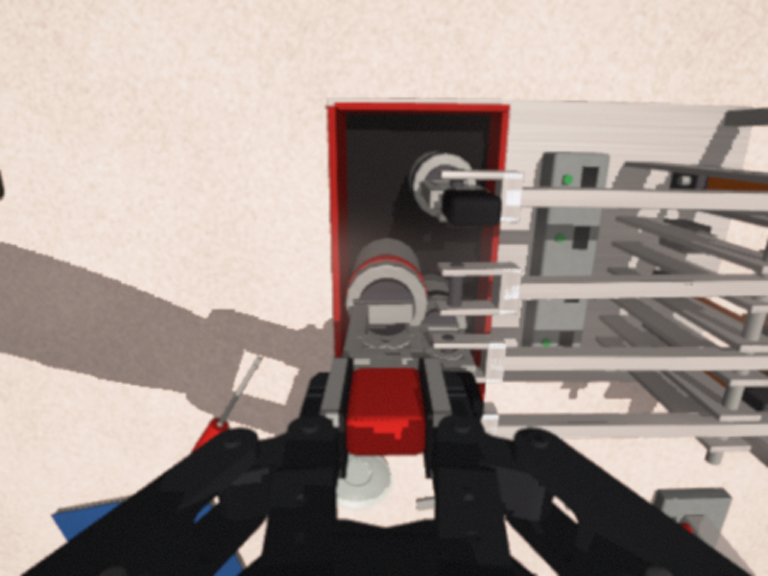

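Clear of wall and neighbours. On down to insertion height.

Request:
step_arm --series '[[2,[0,0,1],[0,0,0]],[2,[0,0,2],[0,0,0]],[2,[0,0,3],[0,0,0]],[2,[0,0,4],[0,0,0]],[2,[0,0,5],[0,0,0]],[2,[0,0,5.3],[0,0,0]],[2,[0,0,5.3],[0,0,0]],[2,[0,0,5.3],[0,0,0]]]'

```text
time: 11.0
tool_pos: [0.4876, -0.1299, 0.3233]
orientation: [0.704, 0.71, -0.0, 0.001]
force: [0.6, 0.8, -5.1]
opening: 0.0233
```

```bash
python3 - <<'E'
from h import *
import pickle
S={n:optics.snapshot(n) for n in ['scene','side','wrist']}; pickle.dump(S,open('s3.pkl','wb'))
a=cv2.resize(S['side']['color'][230:345,260:360],(478,550),interpolation=cv2.INTER_CUBIC)
save('e1',a); save('e2',S['wrist']['color'][100:320,180:360],3)
avg(10); plan([.4875,-.130,.323],np.radians(0.4))
E
```

```text
t 11.65 F [ 0.107  0.106 -5.73 ] sd [0.59 0.43 0.41] P [ 0.48752 -0.12983  0.32311] sdP [8.0e-05 4.0e-05 2.4e-04] op 0.02291553027007117
shift cm [-0.02   0.007 -0.017] rot deg [-0.027  0.061  0.08 ] yaw now 0.48
```

View pics/e1.png

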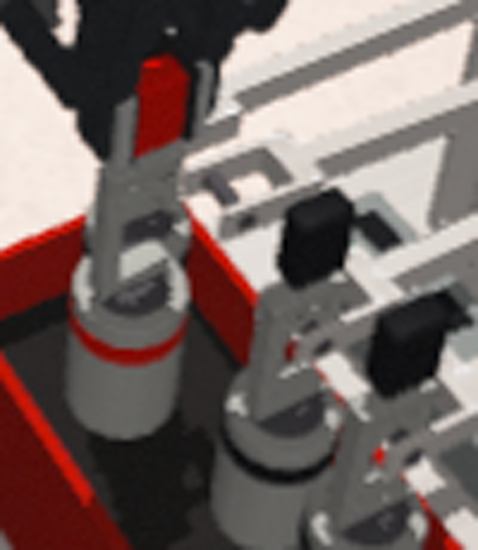

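View pics/e2.png

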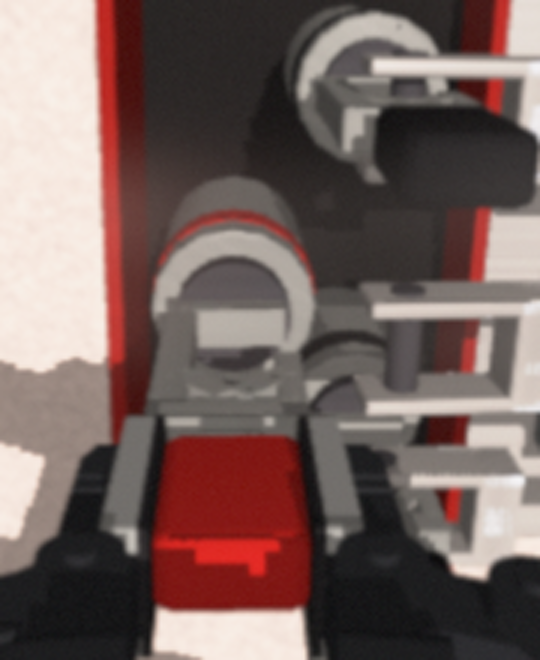

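```bash
python3 - <<'E'
from h import *
import pickle
S=pickle.load(open('s3.pkl','rb'))
x,y,Z=.4875,-.1298,.3231; p=np.array([.5277,-.130,.198])
ims=[]
for n,bx in [('side',(260,340,240,340)),('wrist',(220,350,150,310))]:
    im=S[n]['color'].copy(); sc=5 if n=='side' else 3.1
    x0,x1,y0,y1=bx; c=cv2.resize(im[y0:y1,x0:x1],None,fx=sc,fy=sc,interpolation=cv2.INTER_CUBIC)
    def px(p): 
        q=proj(S[n],p); return int((q[0]-x0+.5)*sc),int((q[1]-y0+.5)*sc)
    for h in (0,68):
        pts=np.array([px([x+.022*np.cos(t),y+.022*np.sin(t),Z-.221+h/1000]) for t in np.linspace(0,6.28,40)]); cv2.polylines(c,[pts],True,(0,255,0),1)
    cv2.circle(c,px([x,y,Z-.101]),2,(0,255,255),-1)
    cv2.line(c,px(p+[0,.01,0]),px(p-[0,.01,0]),(255,0,255),1)
    for sg in (1,-1): cv2.line(c,px(p+[-.01,sg*.01,.008]),px(p+[.024,sg*.01,.008]),(255,255,0),1)
    ims.append(c[:496])
save('ov2',np.hstack(ims))
E
```

```text
(no output)
```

View pics/ov2.png

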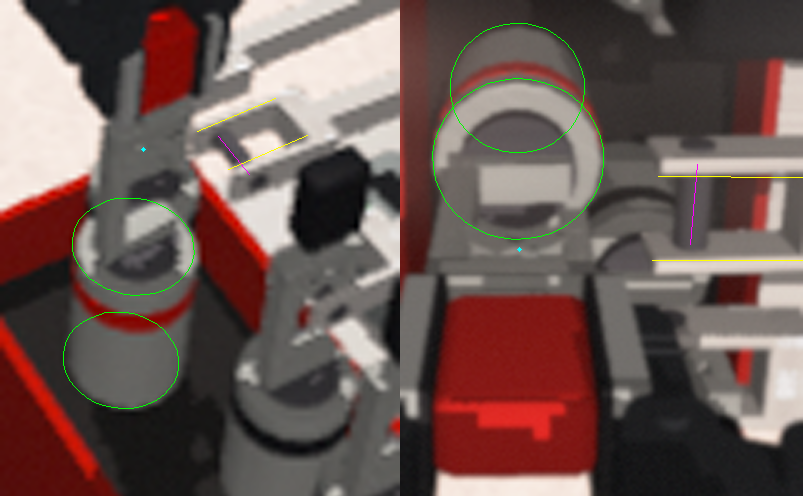

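Everything agrees to about 1 px: the pin is at (695,205) in the wrist crop, and the hook plate is centred between the cheeks. I slide it in along +x.

Request:
step_arm --series '[[2,[0,0.5,0],[0,0,0]],[2,[0,1.1,0],[0,0,0]],[2,[0,1.7,0],[0,0,0]],[2,[0,2.3,0],[0,0,0]],[2,[0,2.9,0],[0,0,0]],[2,[0,3.4,0],[0,0,0]],[2,[0,3.8,0],[0,0,0]],[2,[0,4,0],[0,0,0]],[2,[0,4,0],[0,0,0]],[2,[0,4,0],[0,0,0]],[2,[0,4,0],[0,0,0]]]'

```text
time: 12.75
tool_pos: [0.5273, -0.1295, 0.3228]
orientation: [0.704, 0.71, -0.001, 0.0]
force: [-0.1, 0.2, -5.8]
opening: 0.0228
```

```bash
python3 - <<'E'
from h import *
import pickle
S={n:optics.snapshot(n) for n in ['scene','side','wrist']}; pickle.dump(S,open('s4.pkl','wb'))
a=cv2.resize(S['side']['color'][230:345,270:370],(478,550),interpolation=cv2.INTER_CUBIC)
save('f1',a); save('f2',S['wrist']['color'][100:320,180:360],3)
avg(20); plan([.5275,-.130,.323],np.radians(0.4))
E
```

```text
t 13.9 F [-0.015  0.011 -5.91 ] sd [0.43 0.61 0.45] P [ 0.52742 -0.12947  0.32284] sdP [3.e-05 1.e-05 3.e-05] op 0.02302454082390896
shift cm [-0.053  0.005 -0.018] rot deg [-0.027  0.062  0.08 ] yaw now 0.48
```

View pics/f1.png

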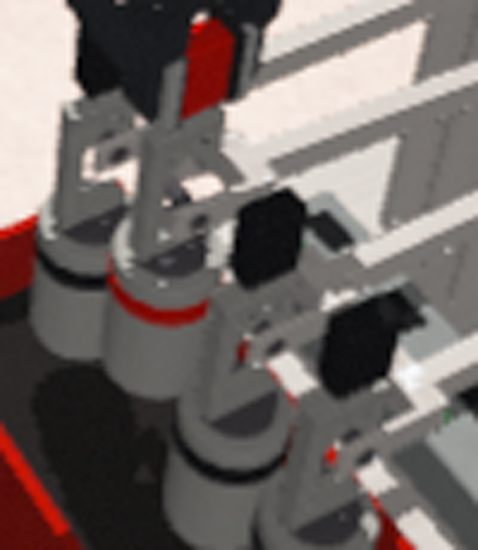

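View pics/f2.png

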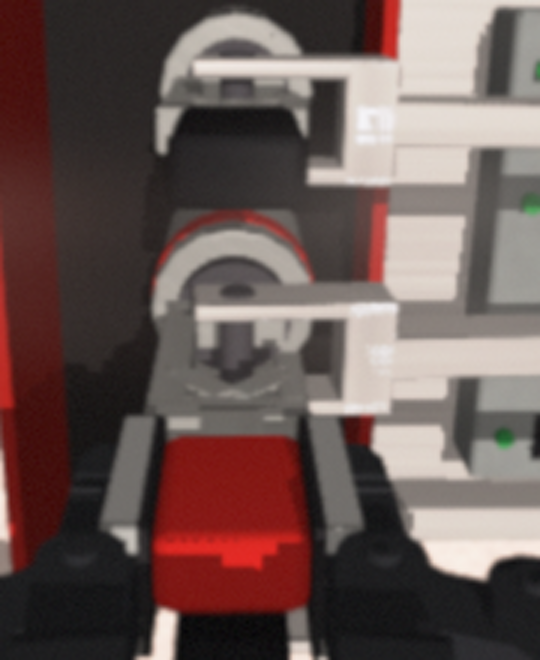

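The hook is over the pin, and the neighbours are undisturbed. I lower slowly onto the pin.

Request:
step_arm --series '[[2,[0,0,0.2],[0,0,0]],[2,[0,0,0.4],[0,0,0]],[2,[0,0,0.6],[0,0,0]],[2,[0,0,0.8],[0,0,0]],[2,[0,0,1],[0,0,0]],[2,[0,0,1.2],[0,0,0]],[2,[0,0,1.4],[0,0,0]],[2,[0,0,1.6],[0,0,0]],[2,[0,0,1.7],[0,0,0]],[2,[0,0,1.8],[0,0,0]],[2,[0,0,1.85],[0,0,0]],[2,[0,0,1.85],[0,0,0]],[2,[0,0,1.85],[0,0,0]]]'

```text
time: 15.2
tool_pos: [0.5275, -0.1295, 0.3044]
orientation: [0.704, 0.71, -0.0, 0.0]
force: [-0.1, -0.0, -6.0]
opening: 0.0233
```

```bash
python3 - <<'E'
from h import *
S={n:optics.snapshot(n) for n in ['side','wrist']}
a=cv2.resize(S['side']['color'][235:335,270:370],(550,550),interpolation=cv2.INTER_CUBIC)
save('g1',a)
avg(16)
E
```

```text
t 16.1 F [-0.128  0.01  -5.607] sd [0.46 0.48 0.45] P [ 0.52744 -0.12949  0.30435] sdP [1.e-05 1.e-05 4.e-05] op 0.023147566292501275
```

View pics/g1.png

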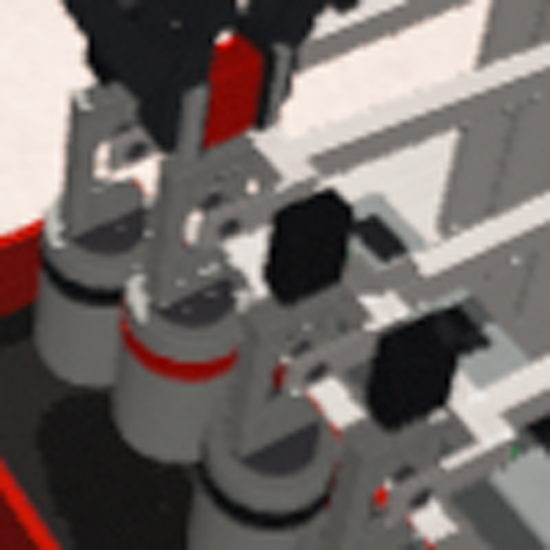

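Request:
step_arm --series '[[2,[0,0,0.05],[0,0,0]],[2,[0,0,0.1],[0,0,0]],[2,[0,0,0.15],[0,0,0]],[2,[0,0,0.2],[0,0,0]],[2,[0,0,0.25],[0,0,0]],[2,[0,0,0.3],[0,0,0]],[2,[0,0,0.35],[0,0,0]],[2,[0,0,0.4],[0,0,0]],[2,[0,0,0.45],[0,0,0]],[2,[0,0,0.5],[0,0,0]],[2,[0,0,0.55],[0,0,0]],[2,[0,0,0.6],[0,0,0]],[2,[0,0,0.65],[0,0,0]],[2,[0,0,0.7],[0,0,0]],[2,[0,0,0.75],[0,0,0]],[2,[0,0,0.8],[0,0,0]],[2,[0,0,0.85],[0,0,0]],[2,[0,0,0.9],[0,0,0]]]'

```text
time: 17.9
tool_pos: [0.5275, -0.1295, 0.2954]
orientation: [0.704, 0.71, -0.0, 0.0]
force: [-0.3, 0.0, -5.1]
opening: 0.0234
```

```bash
python3 - <<'E'
from h import *
avg(16)
E
```

```text
t 18.7 F [ 0.537 -0.148 -4.647] sd [0.46 0.3  0.41] P [ 0.52748 -0.12951  0.29538] sdP [1.e-05 1.e-05 4.e-05] op 0.02314260396609213
```

Contact found: the lever carries about 1.1 N, and the contact height is TCP z ≈ 0.299–0.300 as expected. The slight +x force suggests shifting +x a little while lowering.

Request:
step_arm --series '[[2,[0,0.02,0.07],[0,0,0]],[2,[0,0.04,0.15],[0,0,0]],[2,[0,0.05,0.23],[0,0,0]],[2,[0,0.05,0.31],[0,0,0]],[2,[0,0.05,0.39],[0,0,0]],[2,[0,0.05,0.47],[0,0,0]],[2,[0,0.05,0.55],[0,0,0]],[2,[0,0.05,0.63],[0,0,0]],[2,[0,0.05,0.71],[0,0,0]],[2,[0,0.05,0.79],[0,0,0]],[2,[0,0.05,0.87],[0,0,0]],[2,[0,0.05,0.95],[0,0,0]],[2,[0,0.05,1.03],[0,0,0]],[2,[0,0.05,1.11],[0,0,0]],[2,[0,0.05,1.19],[0,0,0]],[2,[0,0.05,1.27],[0,0,0]],[2,[0,0.05,1.35],[0,0,0]],[2,[0,0.05,1.4],[0,0,0]],[2,[0,0.05,1.4],[0,0,0]]]'

```text
time: 20.6
tool_pos: [0.5279, -0.1295, 0.2813]
orientation: [0.704, 0.71, -0.001, 0.0]
force: [-3.4, 0.4, -1.5]
opening: 0.0234
```

```bash
python3 - <<'E'
from h import *
S={n:optics.snapshot(n) for n in ['side','wrist']}
a=cv2.resize(S['side']['color'][235:335,270:370],(550,550),interpolation=cv2.INTER_CUBIC)
save('i1',a)
avg(30)
E
```

```text
t 22.2 F [-3.966  0.242 -1.103] sd [0.5  0.49 0.44] P [ 0.52793 -0.12952  0.28134] sdP [1.e-05 1.e-05 2.e-05] op 0.023038043859911587
```

View pics/i1.png

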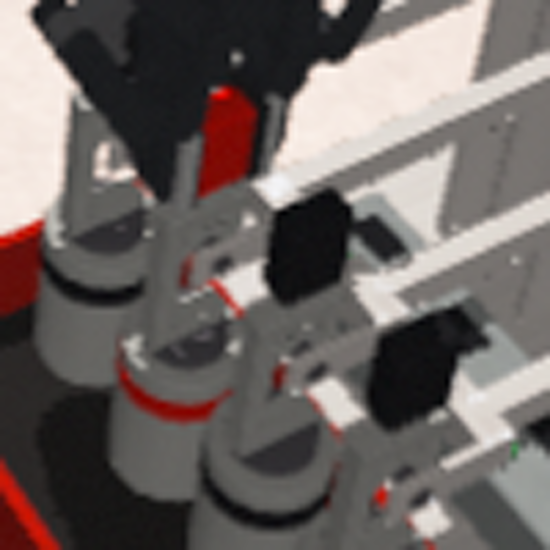

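The lateral force is now -4 N, so I over-shifted, and the pin also swings slightly to -x. I move back in -x.

Request:
step_arm --series '[[2,[0,-0.02,0],[0,0,0]],[2,[0,-0.04,0],[0,0,0]],[2,[0,-0.06,0],[0,0,0]],[2,[0,-0.06,0],[0,0,0]]]'

```text
time: 22.6
tool_pos: [0.5277, -0.1295, 0.2816]
orientation: [0.704, 0.71, -0.0, 0.001]
force: [-1.7, 0.1, -1.4]
opening: 0.023
```

```bash
python3 - <<'E'
from h import *
avg(12)
E
```

```text
t 23.2 F [-0.327  0.785 -1.404] sd [0.73 0.42 0.31] P [ 0.52767 -0.12953  0.28159] sdP [2.e-05 1.e-05 3.e-05] op 0.023039808429803556
```

Request:
step_arm --series '[[2,[0,-0.01,0.05],[0,0,0]],[2,[0,-0.02,0.1],[0,0,0]],[2,[0,-0.02,0.15],[0,0,0]],[2,[0,-0.02,0.2],[0,0,0]],[2,[0,-0.02,0.25],[0,0,0]],[2,[0,-0.02,0.3],[0,0,0]],[2,[0,-0.02,0.35],[0,0,0]],[2,[0,-0.02,0.4],[0,0,0]],[2,[0,-0.02,0.4],[0,0,0]],[2,[0,-0.02,0.4],[0,0,0]]]'

```text
time: 24.2
tool_pos: [0.5276, -0.1296, 0.2777]
orientation: [0.704, 0.71, -0.0, 0.001]
force: [2.1, 2.1, 0.2]
opening: 0.0228
```

```bash
python3 - <<'E'
from h import *
avg(40)
E
```

```text
t 26.2 F [ 3.423  0.618 -0.139] sd [0.94 0.53 0.45] P [ 0.52757 -0.12956  0.27767] sdP [2.e-05 1.e-05 3.e-05] op 0.023081771011308396
```

Request:
step_arm --series '[[2,[0,0.005,0.02],[0,0,0]],[2,[0,0.01,0.04],[0,0,0]],[2,[0,0.01,0.04],[0,0,0]],[2,[0,0.01,0.04],[0,0,0]]]'

```text
time: 26.6
tool_pos: [0.5276, -0.1296, 0.2772]
orientation: [0.704, 0.71, -0.0, 0.001]
force: [4.0, 0.1, -0.1]
opening: 0.0231
```

```bash
python3 - <<'E'
from h import *
avg(50)
S={n:optics.snapshot(n) for n in ['side','wrist']}
a=cv2.resize(S['side']['color'][235:335,270:370],(500,500),interpolation=cv2.INTER_CUBIC);save('j1',a)
E
```

```text
t 29.1 F [3.4   0.496 0.089] sd [0.44 0.56 0.48] P [ 0.5276  -0.12956  0.2772 ] sdP [1.e-05 1.e-05 1.e-05] op 0.023227591522106537
```

View pics/j1.png

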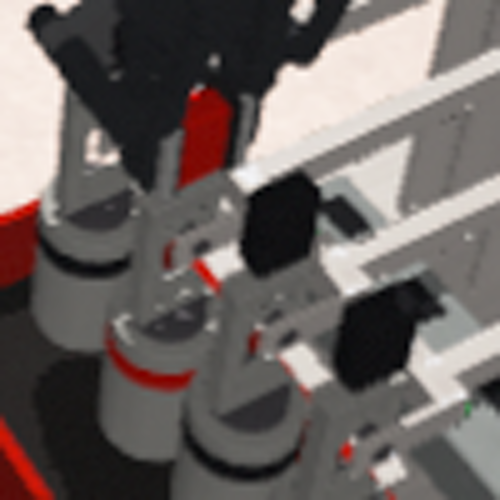

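Request:
step_arm --series '[[2,[0,0.01,0],[0,0,0]],[2,[0,0.015,0],[0,0,0]],[2,[0,0.015,0],[0,0,0]],[2,[0,0.015,0],[0,0,0]]]'

```text
time: 29.6
tool_pos: [0.5277, -0.1295, 0.2772]
orientation: [0.704, 0.71, -0.0, 0.001]
force: [2.0, -0.1, 0.5]
opening: 0.0232
```

```bash
python3 - <<'E'
from h import *
avg(30)
E
```

```text
t 31.1 F [ 1.619  0.356 -0.059] sd [0.6  0.48 0.55] P [ 0.52769 -0.12955  0.27716] sdP [1.e-05 1.e-05 1.e-05] op 0.022995049886318345
```

The vertical force on the tool is now 0 ± 0.1 N, so the lever carries the whole weight. I open gently.

Request:
step_arm --series '[[2.4,[0,0,0],[0,0,0]],[2.5,[0,0,0],[0,0,0]],[2.6,[0,0,0],[0,0,0]],[2.8,[0,0,0],[0,0,0]],[3,[0,0,0],[0,0,0]],[3.3,[0,0,0],[0,0,0]],[3.6,[0,0,0],[0,0,0]],[4,[0,0,0],[0,0,0]],[4.2,[0,0,0],[0,0,0]],[4.2,[0,0,0],[0,0,0]],[4.2,[0,0,0],[0,0,0]]]'

```text
time: 32.2
tool_pos: [0.5277, -0.1296, 0.2771]
orientation: [0.704, 0.71, -0.0, 0.001]
force: [-0.3, 0.6, 0.4]
opening: 0.0424
```

```bash
python3 - <<'E'
from h import *
S={n:optics.snapshot(n) for n in ['side','wrist']}
a=cv2.resize(S['side']['color'][235:335,270:370],(400,400),interpolation=cv2.INTER_CUBIC)
b=cv2.resize(S['wrist']['color'][180:340,170:330],(400,400),interpolation=cv2.INTER_CUBIC);save('k1',np.hstack([a,b]))
avg(6)
E
```

```text
t 32.6 F [ 0.103  0.035 -0.28 ] sd [0.52 0.5  0.37] P [ 0.52771 -0.12955  0.27717] sdP [1.e-05 1.e-05 2.e-05] op 0.042041064324168056
```

View pics/k1.png

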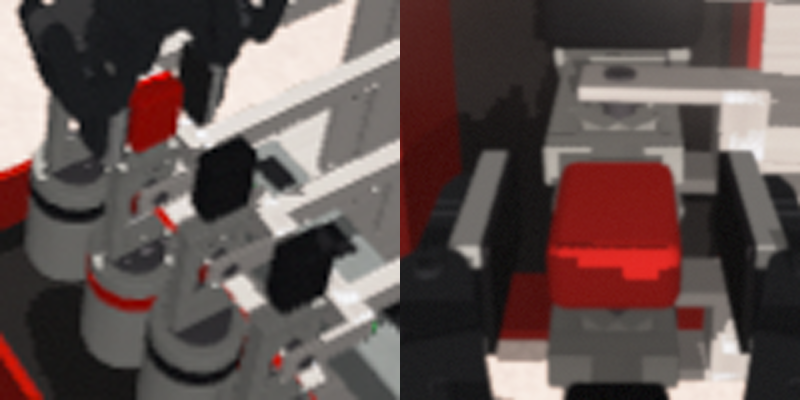

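The load is released and the pads are clear on both sides. I withdraw straight up.

Request:
step_arm --series '[[4.2,[0,0,-0.5],[0,0,0]],[4.2,[0,0,-1.2],[0,0,0]],[4.2,[0,0,-2.2],[0,0,0]],[4.2,[0,0,-3.5],[0,0,0]],[4.2,[0,0,-5],[0,0,0]],[4.2,[0,0,-7],[0,0,0]],[4.2,[0,0,-10],[0,0,0]],[4.2,[0,0,-13],[0,0,0]],[4.2,[0,0,-15],[0,0,0]],[4.2,[0,0,-15],[0,0,0]],[4.2,[0,0,-15],[0,0,0]],[4.2,[0,0,-15],[0,0,0]],[4.2,[0,0,-15],[0,0,0]],[4.2,[0,0,-15],[0,0,0]],[4.2,[0,0,-15],[0,0,0]],[4.2,[0,0,-15],[0,0,0]],[4.2,[0,0,-15],[0,0,0]],[4.2,[0,0,-15],[0,0,0]]]'

```text
time: 34.4
tool_pos: [0.5276, -0.1294, 0.4272]
orientation: [0.704, 0.71, -0.0, 0.001]
force: [-0.0, -0.6, -0.1]
opening: 0.0418
```

```bash
python3 - <<'E'
from h import *
S={n:optics.snapshot(n) for n in ['side','scene']}
for _ in range(8): optics.snapshot('wrist')
T={n:optics.snapshot(n) for n in ['side','scene']}
for n in T: print(n,'changed px',int((np.abs(T[n]['color'].astype(int)-S[n]['color']).max(2)>40).sum()))
a=cv2.resize(T['side']['color'][210:384,230:404],(400,400),interpolation=cv2.INTER_CUBIC)
b=cv2.resize(T['scene']['color'][80:210,120:250],(400,400),interpolation=cv2.INTER_CUBIC);save('z1',np.hstack([a,b]))
A=T['scene'];B=T['side']
r=max(blobs(A['color'],(165,183,105,130),'red',5));q=max(blobs(B['color'],(300,325,240,285),'red',5)); print('red',r,q,tri([(A,*r[1:3]),(B,*q[1:3])]))
for x,y in zip([(133,148,90,111),(150,162,99,117),(180,193,115,133)],[(330,358,290,315),(315,336,268,291),(284,302,228,252)]):
    r=max(blobs(A['color'],x,'black'));q=max(blobs(B['color'],y,'black')); print(tri([(A,*r[1:3]),(B,*q[1:3])])[0])
for k in ['blue','yellow']:
    r=max(blobs(A['color'],(290,380,170,200),k));q=max(blobs(B['color'],(150,215,140,185),k)); print(k,tri([(A,*r[1:3]),(B,*q[1:3])])[0])
print(readout.sense()['time'])
E
```

```text
side changed px 1
scene changed px 4
red (np.int32(169), np.float64(173.38), np.float64(118.62), np.int32(18), np.int32(19)) (np.int32(227), np.float64(307.42), np.float64(262.3), np.int32(15), np.int32(20)) (array([ 0.52625702, -0.12668342,  0.21821588]), [np.float64(0.0032160112039807016), np.float64(0.00321601120398085)])
[ 0.52956633 -0.2314572   0.22712196]
[ 0.52812835 -0.18157278  0.22836189]
[ 0.52745685 -0.07834308  0.22854003]
blue [0.47165558 0.27837325 0.16880053]
yellow [0.44712599 0.39510852 0.17171472]
35.0
```

View pics/z1.png

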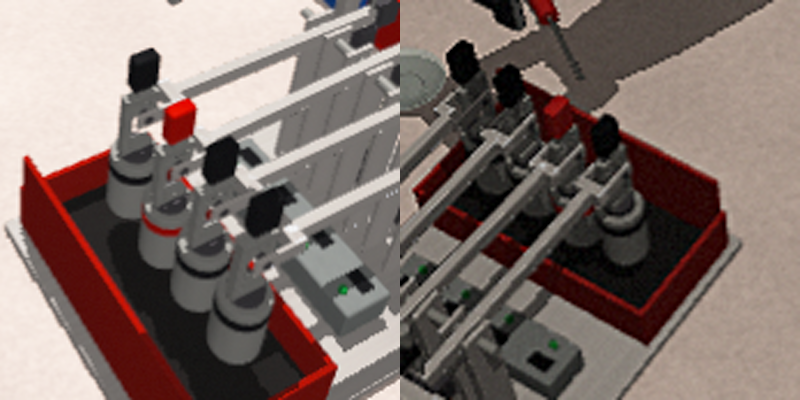

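All four loads hang upright and nothing is moving; the spares have not moved. I hand the job in.

```bash
python3 -c "
from workcell import robot,readout
print(robot.finish_job(), readout.sense()['time'])"
```

```text
the job is handed in; nothing more can be done
the job is handed in; nothing more can be done
```

The red-knobbed load is hanging on the pin of the lever that was empty, let go, and the job is handed in at about 35 s; no verdict came back.

**What I did:** I gripped the load by its knob along its x, lifted it at about 5.8 N, and lowered it behind the trough wall 40 mm ahead of the pin. I then slid the hook over the pin and lowered in 0.5–0.8 mm steps. When the vertical force on the tool read 0 ± 0.1 N, about 22–23 mm below first contact, I opened the fingers gently and withdrew upward.

**Last checks:**
- **Loads on the rig:** all four hang upright, and pictures taken 0.5 s apart showed no motion.
- **Neighbour knobs:** they are within about 3 mm of where they started. Load A shows the largest shift, which may be mask noise.
- **Spares:** both are within 1 mm.
- **Lever speed:** I could not measure it directly.

**What did not agree cleanly:**
- **Final red knob position:** the two rays missed each other by about 6 mm, because its mask merged with the red trough in the scene view. I confirmed the hang from the crop pictures and the force balance instead.
- **Sideways force:** up to 4 N acted between hook and pin while seating. I trimmed it to 1.6 N before release.

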